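# Ratchet a filter cell tight in a screw press

### The arm

A 6-joint arm with a two-finger parallel gripper is mounted at the origin on a cart in front of the work surface, level with it; the furniture and walls round the work are solid. World frame = base frame: x ahead of the robot, y to its left, z up, the work surface at z = 0. Lengths are in m, angles in rad, forces in N, time in s.
With the tool pointing down it reaches from about 0.35 to 0.975 m from the base axis. Payload 4.9 kg.
Tool frame: the origin (TCP) lies at the very end of the fingers, on their centre line; the grasp point (between the pads) lies 19 mm behind it (manip.hold_point_z is the distance from the TCP to the grasp point, in m); z points along the fingers, y is the direction in which the jaws open and shut (so a half turn about z gives the same grasp; the last joint's range is limited). The gripper opens to 85 mm and grips with 20 to 120 N. Pads are 22 mm wide; open, the fingers measure 114 mm over their backs; the gripper's body (76 mm by 85 mm) begins 54 mm behind the grasp point. The pads swing forward as they close: fully open they stand 13 mm farther back than shut.
Start: joints at [-1.221, 0.053, 1.613, -0, 1.476, -0.119], TCP at [0.282, -0.558, 0.193] pointing down, gripper open.
Joint ranges: [-3.01, 3.01], [-1.01, 2.22], [0.06, 2.58], [-1.02, 4.17], [0.09, 2.62], [-3.14, 3.14]. Speed limits (rad/s): [2.57, 2.57, 3.14, 3.14, 3.14, 3.14].

### API

Orientations are given as a unit quaternion [w, x, y, z].
In Python, from plant import monitor, grab_frame, camera_params, ticket, manip gives the robot as it stands.
- The arm moves only by the tool play_rows, never from a script. Its argument "commands" is a list of rows, each an object of numbers: "dx", "dy", "dz": the shift along the tool's x, y, z in cm; "rx", "ry", "rz": the turn, a rotation vector about the tool's x, y, z in rad; "claw": the closure, from 0 (fully open) to 1 (shut). In form: [{"dx": .., "dy": .., "dz": .., "rx": .., "ry": .., "rz": .., "claw": ..}, ...]. A call has 1 to 5 rows; each row is the pose to reach, as a shift and turn from the pose measured when the call began, along the tool's axes at that moment; what a row does not reach only later rows make up. A row lasts 1/10 s, in which the tool goes at most 50 mm and 8.59 degrees, less where a joint would pass 70% of its speed; a pose out of reach is approached as far as the arm can. A call with a gripper value outside its range is refused whole. The fingers move at their own pace and stop on an object; the grip force is fixed at half the most. Time passes only in rows, so rows that repeat a pose let the fingers close. It gives the time, the measured TCP pose, the force and the opening at its end, in the units of the state.
- monitor.state(): the state, without advancing time (a new reading comes with each control period).
- grab_frame(name): name is "scene" or "top" or "wrist"; returns the picture (480x640x3 uint8, blue, green, red); there is no depth.
- camera_params(name): a dict with "fx", "fy", "cx", "cy" (pixels), "k1" (the pictures are not rectified: a ray, as slopes to the right and down, at radius r is drawn at 1 + k1 r^2 times it, then the intrinsics apply), "rvec" (rotation vector, rad) and "tvec" (3), from world to camera coordinates, as OpenCV has them; the wrist camera has in their place "tool_from_camera" (4x4, takes a point from camera to tool coordinates, whose origin is the TCP and whose axes are the flange's). Camera axes: x right, y down, z forward; pixel columns grow to the right and rows downward; lengths in m; the calibration is good to about 2 mm. A picture is of the moment at which its call begins: read the wrist's pose just before it. camera_params takes no time and is no camera call.
- ticket.job_done(): hands the job in, once; it reports no verdict.
The state is a dict: "time": time; "joint_pos": joint angles; "joint_vel": joint speeds; "joint_efforts": joint torques, N m; "tool_pos": TCP position; "tool_rot": TCP orientation; "contact_force": force on the tool from outside, world axes, zero at the start; "ft_torque": the same for the moment, N m; "gripper_width": opening from 0.0 (shut) to 1.0 (fully open).
Only numpy, scipy, OpenCV 4.12 (cv2) and the standard library are available. Lean on these libraries where they do the work, as an engineer would, in place of code of your own. Each camera call takes 0.05 s, during which the arm holds its last target.

### The job

Tighten the small screw press onto the filter cell. Its ratchet is set to loosen: flip the red direction lever over to tighten, then swing the handle back and forth until the press holds the cell firmly, and leave it clamped. Once the pull on the handle has grown to about twice the free-running pull it is tight: stop there so that the cell is not crushed, and leave the things beside the press where they stand.

Things in the scene. Friction and masses are not known exactly. Their poses are not given: they have to be found in the camera images.
- press: Grey two-column screw press, fixed. Origin: centre of the underside of its 130x150 mm base; z up is the screw axis, -x its front. Base 12 mm thick, columns at y = +-55 mm, crosshead top at 173 mm; above it a toothed steel ratchet wheel, radius 35 mm, 187 to 197 mm up, 16 teeth. Turning the screw clockwise seen from above tightens.
- handle (a joint): Ratchet handle, turns level about the press's z axis. 0: points to the press's front (-x); positive: swung clockwise from above, the tightening way; end stops at -0.7 and +0.7 rad. Free-running pull at the grip 4.5 N while moving, about 2 N left when paused; twice that (9 N, 5 N paused) is tight. The return stroke clicks over teeth at 1 to 3 N; up to one tooth (0.4 rad) of the next pull is lost.
- handle_grip (a point): Centre of the upright black grip at the handle's end: cylinder 23 mm diameter, 47 mm tall, its middle 218 mm above the press's underside, 150 mm from the screw axis; its top is 22 mm above this point. It does not turn on the handle. From the screw axis to here is the handle's direction.
- direction_lever (a joint): Direction lever on the ratchet head (steel stem, red ball), rides on the handle, tips sideways about a level axis along the handle's line, 206 mm above the press's underside. 0: upright. Negative (starts at -0.3 to -0.6): leans counter-clockwise of the handle, ratchet loosens. Positive, up to +0.6: leans clockwise of it, tightens. Falls over by its weight once past upright; a push of about 1 N tips it.
- lever_knob (a point): Centre of the red ball (18 mm diameter) on the direction lever: 35 mm from the lever's level axis, 28 mm from the screw axis along the handle's line, up to 20 mm to either side of that line, 235 to 241 mm above the press's underside. Stem 7 mm thick below it; the head's blue block beside it, further out along the handle, is 213 mm high.
- filter_cell: Round filter cell, two white flanges 58 mm across with a blue ring between, 36 mm high, fixed on the press's base under the screw. Origin: centre of its underside. At the start the rubber pad on the screw hangs 7 to 12 mm above it (not measured); the screw advances 6 mm per rad, so two or more strokes are needed. Past first contact 0.25 to 0.45 rad more clamps it well; 0.7 rad crushes it.
- white_bottle: Loose white bottle with blue cap, 60 mm diameter, 109 mm high, beside the press. Origin: centre of its underside.
- weighing_bottle: Loose small glass weighing bottle, 37 mm diameter, 51 mm high, beside the press. Origin: centre of its underside.
- crucible: Loose white porcelain crucible, 42 mm diameter, 36 mm high, in front of the press under the handle's sweep. Origin: centre of its underside.

How it is judged:
On the way, in this order (a step that is already met when the one before it is completed fails the run):
1. the direction lever is flipped over to tighten (value of joint direction_lever above 0.1 rad), for 0.2 s.
2. the press bears on the filter cell with more than 30 N (contact force between filter_cell and anything else above 30 N), for 0.2 s.
At the end, for the whole second after the job is handed in: the press stays clamped on the filter cell with more than 30 N, its direction lever is over on the tightening side (reads more than 0.1 rad), and the handle is at rest (contact force between filter_cell and anything else above 30 N and value of joint direction_lever above 0.1 rad and velocity of joint handle between -0.1 and 0.1 rad/s); the robot touches nothing.
It fails at once if the filter cell is crushed (pressed with more than 200 N) (contact force between filter_cell and anything else above 200 N).
It fails at once if the white bottle beside the press is pushed away (more than 30 mm) (distance of white_bottle from where it was at the start of the episode above 0.03 m).
It fails at once if the weighing bottle beside the press is pushed away (more than 30 mm) (distance of weighing_bottle from where it was at the start of the episode above 0.03 m).
It fails at once if the crucible beside the press is pushed away (more than 30 mm) (distance of crucible from where it was at the start of the episode above 0.03 m).
It also fails if it takes over 67 s, if anything falls off the work surface, if the arm or the gripper's body presses on something with over 40 N, if the wrist force passes 120 N, or if a joint passes its speed limit or range.

## Working session

There is one attempt and no reset: what is moved stays moved. The work goes in short steps, Python scripts to look and compute and a tool call to move; the robot and the scene stay as the last step left them, time stands still between calls to the robot, and variables do not carry over. Pictures are saved under pics/ and viewed, and the job is handed in when it is done.

Besides the shell and the picture viewer there is one more tool, called by a JSON object that holds its "method" and its "body", one argument or row to a line. play_rows: Moves the arm, as the interface text tells. Its arguments: {"type":"object","properties":{"commands":{"type":"array"}},"required":["commands"]}

```bash
ls; mkdir -p pics
python3 - <<'E'
from plant import monitor, grab_frame, camera_params, ticket, manip
import cv2
print(monitor.state()); print(manip, manip.hold_point_z)
for n in ("scene","top","wrist"):
    cv2.imwrite(f"pics/{n}0.png",grab_frame(n)); print(n,camera_params(n))
E
```

```text
pics
{'time': 0.0, 'joint_pos': array([-1.22101985e+00,  5.33654926e-02,  1.61428164e+00,  2.85006961e-06,
        1.47594006e+00, -1.19002696e-01]), 'joint_vel': array([ 0.00126417,  0.00213741, -0.00059609,  0.00028287,  0.00172325,
       -0.00132118]), 'joint_efforts': array([ 3.06512802e-04, -3.93675399e+01, -3.70180643e+01, -2.05190081e-04,
        6.79917153e-03,  4.75839613e-06]), 'tool_pos': array([ 0.28213922, -0.55693429,  0.19136509]), 'tool_rot': array([-9.90803350e-04,  9.72655839e-01,  2.32249057e-01, -1.13407828e-04]), 'contact_force': array([-0.35060613,  0.49083691, -0.23096233]), 'ft_torque': array([ 0.02963314, -0.0030089 ,  0.00378251]), 'gripper_width': 1.0032564385616995}
<Robot object at 0x7f6aedd8ba10> 0.0187
scene {'fx': 505.18207809965514, 'fy': 505.18207809965514, 'cx': 328.5252865412458, 'cy': 242.13348745853747, 'k1': -0.08650197683674718, 'rvec': array([ 2.31193022, -0.6520683 ,  0.23015575]), 'tvec': array([-0.5735565 ,  0.24737125,  0.85505841])}
top {'fx': 446.5782403804231, 'fy': 446.5782403804231, 'cx': 314.11794316495474, 'cy': 243.13778267518293, 'k1': 0.0341253243470481, 'rvec': array([ 2.08911503, -2.15008504,  0.17869392]), 'tvec': array([-0.11141982,  0.59882557,  0.923998  ])}
wrist {'fx': 401.7527035187319, 'fy': 401.7527035187319, 'cx': 317.25932366042395, 'cy': 237.88231274212498, 'k1': -0.051565459701692594, 'tool_from_camera': array([[-2.76502978e-04, -9.47439585e-01, -3.19934614e-01,
         8.31343722e-02],
       [ 9.99999894e-01, -1.44146768e-04, -4.37378728e-04,
         6.96141498e-05],
       [ 3.68272380e-04, -3.19934701e-01,  9.47439524e-01,
        -1.80961389e-01],
       [ 0.00000000e+00,  0.00000000e+00,  0.00000000e+00,
         1.00000000e+00]])}
```

View pics/scene0.png

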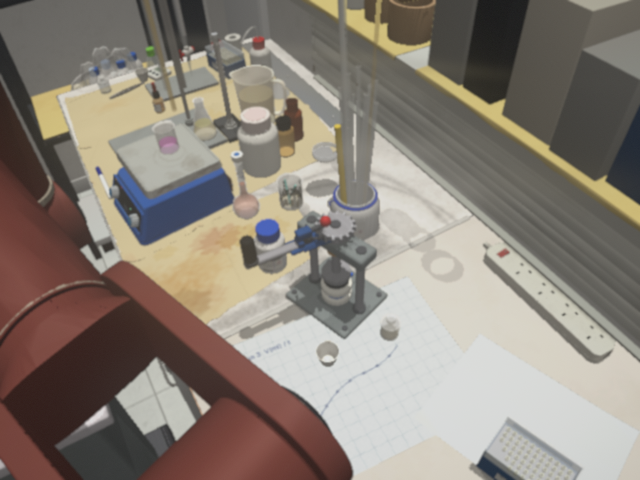

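View pics/top0.png

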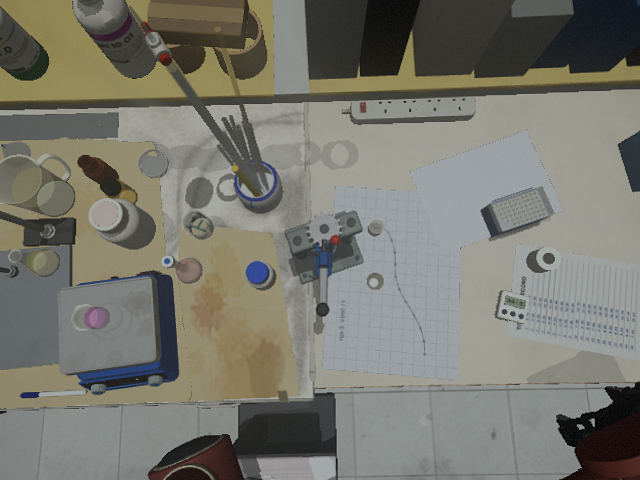

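View pics/wrist0.png

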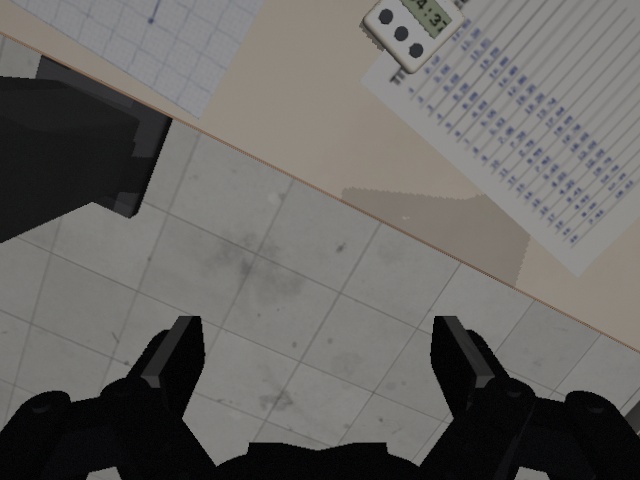

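```bash
cat > h.py <<'E'
import numpy as np, cv2
from scipy.spatial.transform import Rotation as R
from plant import monitor, grab_frame, camera_params, ticket, manip
def ext(n,st=None):
    c=camera_params(n)
    if n=="wrist":
        st=st or monitor.state(); q=st['tool_rot']
        T=np.eye(4);T[:3,:3]=R.from_quat([q[1],q[2],q[3],q[0]]).as_matrix();T[:3,3]=st['tool_pos']
        W=T@c['tool_from_camera']; Rc=W[:3,:3].T; t=-Rc@W[:3,3]
    else:
        Rc=R.from_rotvec(c['rvec']).as_matrix(); t=c['tvec']
    K=np.array([[c['fx'],0,c['cx']],[0,c['fy'],c['cy']],[0,0,1]]); D=np.array([c['k1'],0,0,0])
    return Rc,np.array(t),K,D
def ray(n,uv,st=None):
    Rc,t,K,D=ext(n,st)
    p=cv2.undistortPoints(np.array([[uv]],float),K,D)[0,0]
    d=Rc.T@np.array([p[0],p[1],1]); return -Rc.T@t, d/np.linalg.norm(d)
def onz(n,uv,z,st=None):
    o,d=ray(n,uv,st); return o+d*(z-o[2])/d[2]
def tri(a,b):
    (o1,d1),(o2,d2)=a,b
    s=np.linalg.lstsq(np.c_[d1,-d2],o2-o1,rcond=None)[0]
    p,q=o1+d1*s[0],o2+d2*s[1]; return (p+q)/2,np.linalg.norm(p-q)
def proj(n,P,st=None):
    Rc,t,K,D=ext(n,st)
    return cv2.projectPoints(np.atleast_2d(P).astype(float),cv2.Rodrigues(Rc)[0],t,K,D)[0][:,0]
E
python3 - <<'E'
import cv2
a=cv2.imread('pics/top0.png')[190:330,230:410]; cv2.imwrite('pics/topc.png',cv2.resize(a,None,fx=4.4,fy=4.2,interpolation=cv2.INTER_CUBIC))
a=cv2.imread('pics/scene0.png')[190:370,230:410]; cv2.imwrite('pics/scc.png',cv2.resize(a,None,fx=3.3,fy=3.3,interpolation=cv2.INTER_CUBIC))
E
```

```text
(no output)
```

View pics/topc.png

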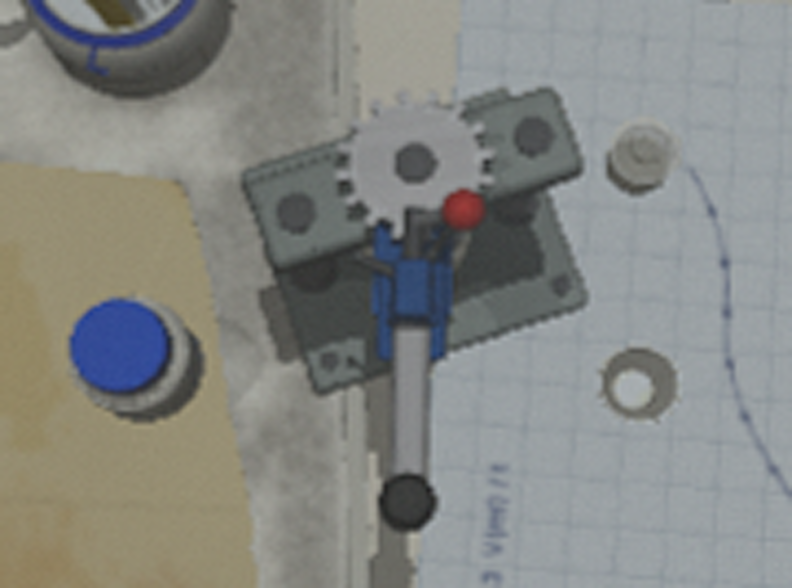

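View pics/scc.png

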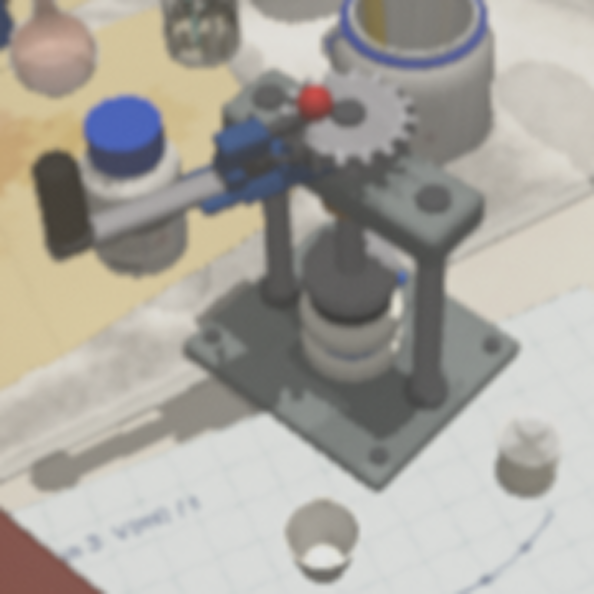

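Run:
```python
from h import *
np.set_printoptions(precision=4,suppress=True)
P=lambda a,b:(230+a/4.4-0.4,190+b/4.2-0.4)
S=lambda a,b:(230+a/3.3-0.4,190+b/3.3-0.4)
A=onz('top',P(414,162),.20);print('axis',A)
G=onz('top',P(408,501),.240);print('grip top',G)
k=P(463,210); ks=S(316,103)
K=tri(ray('top',k),ray('scene',ks));print('knob',K, onz('top',k,.238))
print('grip tri',tri(ray('top',P(408,501)),ray('scene',S(56,163))))
print('axis tri',tri(ray('top',P(414,162)),ray('scene',S(348,112))))
h1=onz('top',P(295,213),.178);h2=onz('top',P(534,136),.178);print(h1,h2,(h1+h2)/2,np.linalg.norm(h1-h2))
d=h2-h1; print('press y dir', d/np.linalg.norm(d))
print('bottle',onz('top',P(120,345),.109)); print('cruc',onz('top',P(640,384),.036)); print('weigh',onz('top',P(643,148),.051))
v=(G-A)[:2];print('handle len',np.linalg.norm(v),np.degrees(np.arctan2(v[1],v[0])))
print(onz('scene',S(56,163),.24), onz('scene',S(316,103),.238),onz('scene',S(348,112),.197))
```

```text
axis [ 0.5963 -0.1489  0.2   ]
grip top [ 0.4459 -0.1417  0.24  ]
knob (array([ 0.5675, -0.1678,  0.2388]), np.float64(0.001973337941610986)) [ 0.5667 -0.1675  0.238 ]
grip tri (array([ 0.447 , -0.142 ,  0.2429]), np.float64(0.0024723874951169244))
axis tri (array([ 0.5964, -0.1491,  0.202 ]), np.float64(0.0011597875794963342))
[ 0.579  -0.0968  0.178 ] [ 0.6116 -0.2018  0.178 ] [ 0.5953 -0.1493  0.178 ] 0.10998866571576642
press y dir [ 0.2968 -0.9549  0.    ]
bottle [ 0.5293 -0.0107  0.109 ]
cruc [ 0.5103 -0.2594  0.036 ]
weigh [ 0.6328 -0.2655  0.051 ]
handle len 0.1505345079396361 177.2488693538222
[ 0.449  -0.1395  0.24  ] [ 0.5689 -0.1672  0.238 ] [ 0.5996 -0.1448  0.197 ]
```

```bash
cat >> h.py <<'E'
C=np.array([0.5963,-0.149])
def Rdes(az):  # tool down, tool x at world azimuth az (deg)
    a=np.radians(az); x=np.array([np.cos(a),np.sin(a),0]); z=np.array([0,0,-1.]); return np.c_[x,np.cross(z,x),z]
def cur():
    s=monitor.state(); q=s['tool_rot']; return s,np.array(s['tool_pos']),R.from_quat([q[1],q[2],q[3],q[0]]).as_matrix()
def rel(p,az,base=None):
    s,P,M=cur()
    d=M.T@(np.array(p)-P)*100; r=R.from_matrix(M.T@Rdes(az)).as_rotvec()
    return np.round(d,2),np.round(r,3)
def show():
    s,P,M=cur(); print('t',round(s['time'],2),'tcp',P.round(4),'xaz',np.degrees(np.arctan2(M[1,0],M[0,0])).round(1),'F',np.round(s['contact_force'],2),'w',round(s['gripper_width'],2))
E
python3 - <<'E'
from h import *
show()
print(rel([.40,-.45,.31],10)); print(rel([.567,-.225,.30],-3))
E
```

```text
t 0.15 tcp [ 0.2822 -0.5571  0.1917] xaz 26.9 F [ 0.68 -0.22  0.35] w 1.0
(array([ 15.35,  -4.25, -11.83]), array([-0.002,  0.   ,  0.294]))
(array([ 40.41, -16.77, -10.8 ]), array([-0.002,  0.   ,  0.521]))
```

{"method": "play_rows", "body": {
  "commands": [
    {"dx": 3, "dy": -1, "dz": -4, "rz": 0.1, "claw": 1},
    {"dx": 7, "dy": -2.5, "dz": -8, "rz": 0.2, "claw": 1},
    {"dx": 12, "dy": -4.5, "dz": -11, "rz": 0.35, "claw": 1},
    {"dx": 16, "dy": -6.5, "dz": -11, "rz": 0.5, "claw": 1},
    {"dx": 20, "dy": -8.5, "dz": -11, "rz": 0.52, "claw": 1}
  ]
}}

```text
invalid input
```

Run:
```python
from h import *
show()
print(rel([.567,-.225,.30],-3))
```

```text
t 0.15 tcp [ 0.2822 -0.5571  0.1917] xaz 26.9 F [ 0.68 -0.22  0.35] w 1.0
(array([ 40.41, -16.77, -10.8 ]), array([-0.002,  0.   ,  0.521]))
```

{"method": "play_rows", "body": {
  "commands": [
    {"dx": 3, "dy": -1, "dz": -4, "rx": 0, "ry": 0, "rz": 0.1, "claw": 1},
    {"dx": 7, "dy": -2.5, "dz": -8, "rx": 0, "ry": 0, "rz": 0.2, "claw": 1},
    {"dx": 12, "dy": -4.5, "dz": -11, "rx": 0, "ry": 0, "rz": 0.35, "claw": 1},
    {"dx": 16, "dy": -6.5, "dz": -11, "rx": 0, "ry": 0, "rz": 0.5, "claw": 1},
    {"dx": 20, "dy": -8.5, "dz": -11, "rx": 0, "ry": 0, "rz": 0.52, "claw": 1}
  ]
}}

```text
time: 0.65
tool_pos: [0.4178, -0.398, 0.3036]
tool_rot: [0.001, 1.0, -0.028, 0.001]
contact_force: [0.6, 0.2, -0.1]
gripper_width: 0.149
```

Run:
```python
from h import *
show()
print(rel([.567,-.225,.30],-3))
```

```text
t 0.65 tcp [ 0.4178 -0.398   0.3036] xaz -3.2 F [ 0.58  0.24 -0.15] w 0.15
(array([ 13.95, -18.1 ,   0.36]), array([ 0.001, -0.002, -0.003]))
```

{"method": "play_rows", "body": {
  "commands": [
    {"dx": 3.5, "dy": -4, "dz": 0.3, "rx": 0, "ry": 0, "rz": 0, "claw": 1},
    {"dx": 7, "dy": -8, "dz": 0.3, "rx": 0, "ry": 0, "rz": 0, "claw": 1},
    {"dx": 10.5, "dy": -12, "dz": 0.3, "rx": 0, "ry": 0, "rz": 0, "claw": 1},
    {"dx": 14, "dy": -16, "dz": 0.3, "rx": 0, "ry": 0, "rz": 0, "claw": 1},
    {"dx": 14, "dy": -18, "dz": 0.3, "rx": 0, "ry": 0, "rz": 0, "claw": 1}
  ]
}}

```text
time: 1.15
tool_pos: [0.5694, -0.2234, 0.2995]
tool_rot: [0.0, 1.0, -0.026, 0.001]
contact_force: [0.5, 0.3, 0.1]
gripper_width: -0.001
```

Run:
```python
from h import *
show()
im=grab_frame('wrist'); cv2.imwrite('pics/w1.png',im)
show()
print(proj('wrist',[[.567,-.1678,.238],[.5963,-.149,.2],[.4459,-.1417,.24]]))
print(rel([.567,-.212,.224],-3))
```

```text
t 1.15 tcp [ 0.5694 -0.2234  0.2995] xaz -3.0 F [0.53 0.31 0.12] w -0.0
t 1.2 tcp [ 0.57   -0.2196  0.2998] xaz -2.8 F [1.04 3.28 0.33] w 0.0
[[238.18685158 247.59236499]
 [217.65574353 192.03532701]
 [221.82665792 402.69229447]]
(array([-0.35, -0.72,  7.58]), array([-0.003, -0.002,  0.003]))
```

View pics/w1.png

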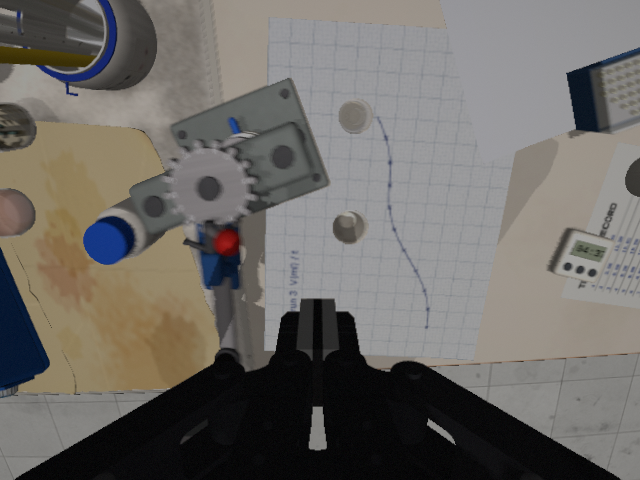

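Run:
```python
from h import *
show()
im=grab_frame('wrist'); cv2.imwrite('pics/w2.png',im)
show()
hsv=cv2.cvtColor(im,cv2.COLOR_BGR2HSV)
m=(((hsv[...,0]<8)|(hsv[...,0]>172))&(hsv[...,1]>150)&(hsv[...,2]>90)).astype(np.uint8)
n,l,s,c=cv2.connectedComponentsWithStats(m);i=1+s[1:,4].argmax();print(s[i],c[i]); print(onz('wrist',c[i],.238))
print(proj('wrist',[[.567,-.1678,.238],[.5963,-.149,.2],[.4459,-.1417,.24]]))
print(onz('wrist',(210,188),.2))
im=grab_frame('top')
hsv=cv2.cvtColor(im,cv2.COLOR_BGR2HSV)
m=(((hsv[...,0]<8)|(hsv[...,0]>172))&(hsv[...,1]>150)&(hsv[...,2]>90)).astype(np.uint8)
m[:200]=0;m[280:]=0;m[:,:300]=0;m[:,380:]=0
n,l,s,c=cv2.connectedComponentsWithStats(m);i=1+s[1:,4].argmax();print(s[i],c[i]); print(onz('top',c[i],.238))
cv2.imwrite('pics/top2.png',cv2.resize(im[190:330,230:410],None,fx=4,fy=4))
```

```text
t 1.2 tcp [ 0.57   -0.2196  0.2998] xaz -2.8 F [1.04 3.28 0.33] w 0.0
t 1.25 tcp [ 0.5688 -0.2223  0.3   ] xaz -2.9 F [-0.33 -1.4  -0.15] w -0.0
[224 233  18  17 215] [231.81860465 240.55348837]
[ 0.57079976 -0.16710981  0.238     ]
[[233.57361494 246.07233646]
 [213.29585204 190.62968451]
 [217.92043841 401.49649458]]
[ 0.59831799 -0.14688726  0.2       ]
[331 235   7   9  46] [334.08695652 239.23913043]
[ 0.56736114 -0.16623187  0.238     ]
```

View pics/top2.png

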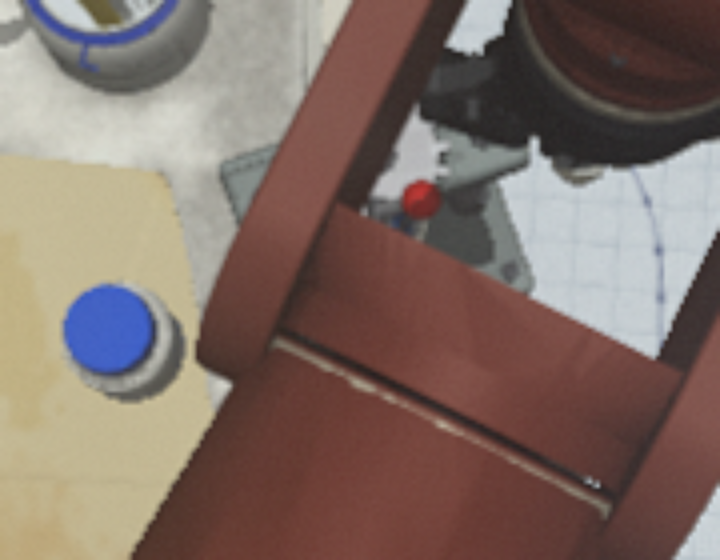

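{"method": "play_rows", "body": {
  "commands": [
    {"dx": 0, "dy": 0, "dz": 3, "rx": 0, "ry": 0, "rz": 0, "claw": 1},
    {"dx": 0, "dy": 0, "dz": 6, "rx": 0, "ry": 0, "rz": 0, "claw": 1},
    {"dx": 0, "dy": -0.5, "dz": 7.5, "rx": 0, "ry": 0, "rz": 0, "claw": 1},
    {"dx": 0, "dy": -1, "dz": 7.5, "rx": 0, "ry": 0, "rz": 0, "claw": 1},
    {"dx": 0, "dy": -1, "dz": 7.5, "rx": 0, "ry": 0, "rz": 0, "claw": 1}
  ]
}}

```text
time: 1.8
tool_pos: [0.5686, -0.2144, 0.2259]
tool_rot: [0.001, 1.0, -0.026, 0.001]
contact_force: [-0.2, -0.7, 0.7]
gripper_width: 0.004
```

Run:
```python
from h import *
show()
im=grab_frame('wrist'); cv2.imwrite('pics/w3.png',im)
show()
```

```text
t 1.8 tcp [ 0.5686 -0.2144  0.2259] xaz -3.0 F [-0.2  -0.72  0.73] w 0.0
t 1.85 tcp [ 0.5692 -0.2149  0.227 ] xaz -3.0 F [-0.63 -0.    0.75] w -0.0
```

View pics/w3.png

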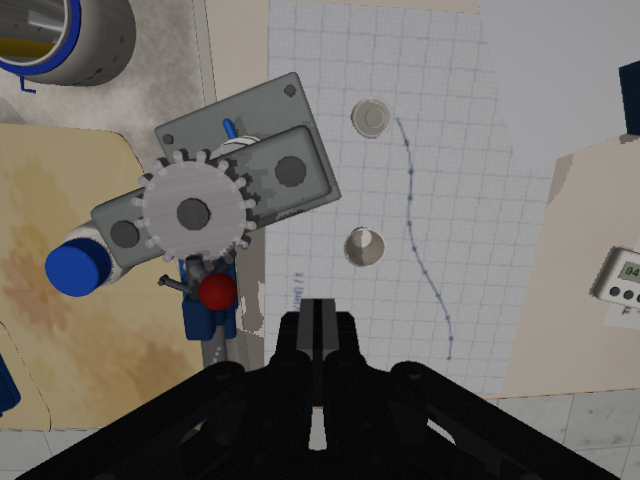

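{"method": "play_rows", "body": {
  "commands": [
    {"dx": 0, "dy": -1.5, "dz": 0, "rx": 0, "ry": 0, "rz": 0, "claw": 1},
    {"dx": 0, "dy": -2.5, "dz": 0, "rx": 0, "ry": 0, "rz": 0, "claw": 1},
    {"dx": 0, "dy": -3.3, "dz": 0, "rx": 0, "ry": 0, "rz": 0, "claw": 1},
    {"dx": 0, "dy": -4, "dz": 0, "rx": 0, "ry": 0, "rz": 0, "claw": 1},
    {"dx": 0, "dy": -4.5, "dz": 0, "rx": 0, "ry": 0, "rz": 0, "claw": 1}
  ]
}}

```text
time: 2.35
tool_pos: [0.5716, -0.169, 0.227]
tool_rot: [0.001, 1.0, -0.026, 0.002]
contact_force: [-0.4, -0.1, 0.6]
gripper_width: -0.002
```

Run:
```python
from h import *
show()
im=grab_frame('wrist'); cv2.imwrite('pics/w4.png',im)
show()
```

```text
t 2.35 tcp [ 0.5716 -0.169   0.227 ] xaz -2.9 F [-0.39 -0.06  0.56] w -0.0
t 2.4 tcp [ 0.5716 -0.1685  0.2269] xaz -2.9 F [ 0.97 -0.28  0.89] w 0.0
```

View pics/w4.png

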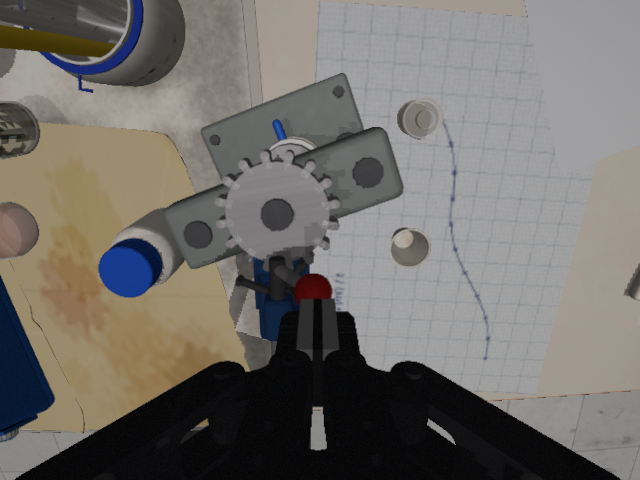

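Run:
```python
from h import *
s,P,M=cur()
for q in ([0,0,0],[.011,0,0],[-.011,0,0],[0,.01,0]): print(q,proj('wrist',P+M@np.array(q)))
im=cv2.imread('pics/w4.png');hsv=cv2.cvtColor(im,cv2.COLOR_BGR2HSV)
m=(((hsv[...,0]<8)|(hsv[...,0]>172))&(hsv[...,1]>150)&(hsv[...,2]>60)).astype(np.uint8)
n,l,s,c=cv2.connectedComponentsWithStats(m);i=1+s[1:,4].argmax();print(s[i],c[i])
print(onz('wrist',(313,290),.236), onz('wrist',(277,214),.2))
cv2.imwrite('pics/w4c.png',cv2.resize(im[230:360,220:420],None,fx=4,fy=4))
```

```text
[0, 0, 0] [[318.05506264 279.99530385]]
[0.011, 0, 0] [[318.0634828  259.25471844]]
[-0.011, 0, 0] [[318.04673729 299.97829787]]
[0, 0.01, 0] [[338.32840413 279.98809521]]
[297 279  34  22 526] [313.46958175 289.52851711]
[ 0.57069298 -0.16604798  0.236     ] [ 0.59909162 -0.14795797  0.2       ]
```

View pics/w4c.png

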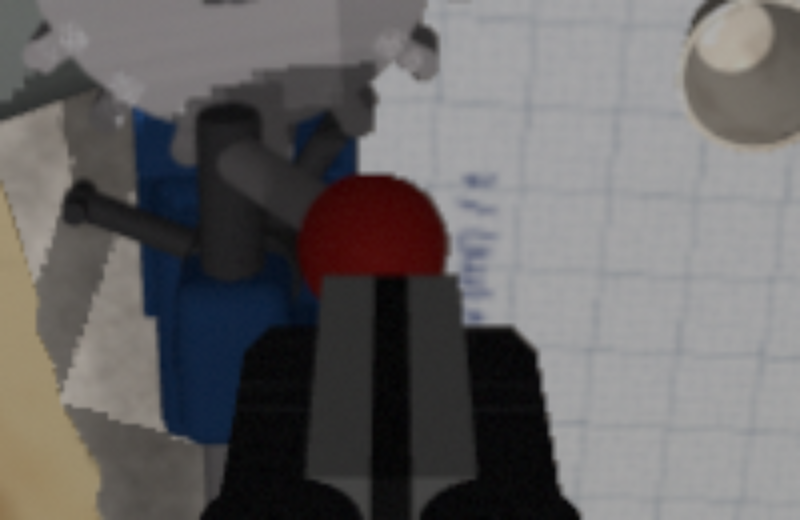

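Run:
```python
from h import *
im=grab_frame('scene'); cv2.imwrite('pics/s4.png',cv2.resize(im[120:320,200:440],None,fx=3.3,fy=3,interpolation=cv2.INTER_CUBIC))
s,P,M=cur(); show()
for q in ([0,0,0],[0,0,-.04]):
  p=proj('scene',P+M@np.array(q))[0]; print(p,(p-[200,120])*[3.3,3])
```

```text
t 2.45 tcp [ 0.5716 -0.1691  0.2269] xaz -2.9 F [-0.63 -0.86 -0.94] w -0.0
[327.64219005 226.01732992] [421.21922716 318.05198977]
[326.96147422 207.10001796] [418.97286491 261.30005388]
```

View pics/s4.png

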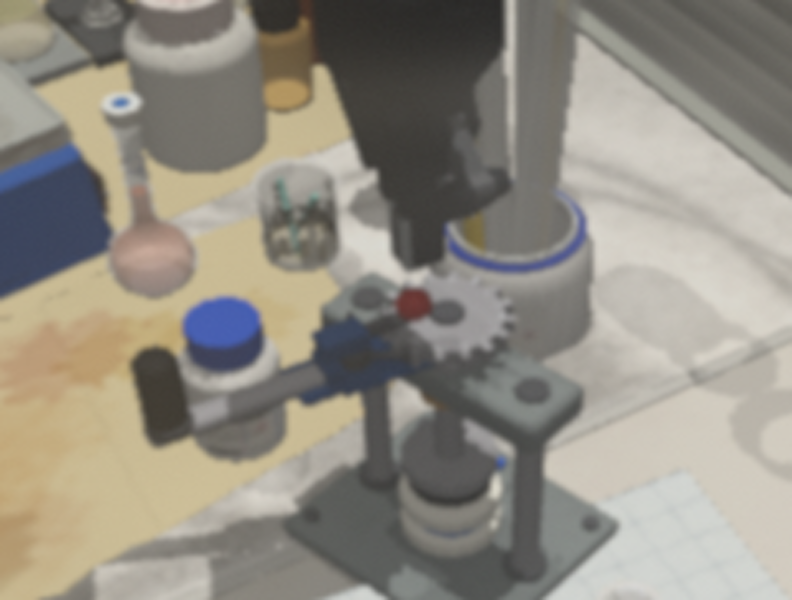

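{"method": "play_rows", "body": {
  "commands": [
    {"dx": 0, "dy": 2, "dz": 0, "rx": 0, "ry": 0, "rz": 0, "claw": 1},
    {"dx": 0, "dy": 4, "dz": 0, "rx": 0, "ry": 0, "rz": 0, "claw": 1},
    {"dx": 0, "dy": 4.5, "dz": 1.5, "rx": 0, "ry": 0, "rz": 0, "claw": 1},
    {"dx": 0, "dy": 4.5, "dz": 3.9, "rx": 0, "ry": 0, "rz": 0, "claw": 1},
    {"dx": 0, "dy": 4.5, "dz": 3.9, "rx": 0, "ry": 0, "rz": 0, "claw": 1}
  ]
}}

```text
time: 2.95
tool_pos: [0.5668, -0.2129, 0.1825]
tool_rot: [-0.001, 1.0, -0.026, -0.002]
contact_force: [-0.3, -0.5, -0.5]
gripper_width: 0.002
```

Run:
```python
from h import *
show()
print(rel([.570,-.186,.188],-3))
```

```text
t 2.95 tcp [ 0.5668 -0.2129  0.1825] xaz -3.0 F [-0.28 -0.5  -0.52] w 0.0
(array([ 0.18, -2.7 , -0.55]), array([-0.002,  0.005,  0.001]))
```

{"method": "play_rows", "body": {
  "commands": [
    {"dx": 0.2, "dy": -1, "dz": -0.5, "rx": 0, "ry": 0, "rz": 0, "claw": 1},
    {"dx": 0.2, "dy": -2.2, "dz": -0.5, "rx": 0, "ry": 0, "rz": 0, "claw": 1},
    {"dx": 0.2, "dy": -3, "dz": -0.5, "rx": 0, "ry": 0, "rz": 0, "claw": 1},
    {"dx": 0.2, "dy": -3.6, "dz": -0.5, "rx": 0, "ry": 0, "rz": 0, "claw": 1},
    {"dx": 0.2, "dy": -4.2, "dz": -0.5, "rx": 0, "ry": 0, "rz": 0, "claw": 1}
  ]
}}

```text
time: 3.45
tool_pos: [0.5726, -0.1713, 0.1913]
tool_rot: [0.001, 1.0, -0.026, 0.0]
contact_force: [0.4, -0.9, 0.7]
gripper_width: 0.002
```

Run:
```python
from h import *
show()
im=grab_frame('wrist'); cv2.imwrite('pics/w5.png',im[120:400,120:520])
show()
```

```text
t 3.45 tcp [ 0.5726 -0.1713  0.1913] xaz -2.9 F [ 0.42 -0.9   0.69] w 0.0
t 3.5 tcp [ 0.5724 -0.1698  0.1904] xaz -2.9 F [ 0.22  0.57 -0.78] w -0.0
```

View pics/w5.png

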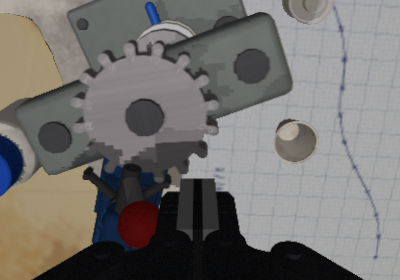

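{"method": "play_rows", "body": {
  "commands": [
    {"dx": -0.2, "dy": -0.6, "dz": 0, "rx": 0, "ry": 0, "rz": 0, "claw": 1},
    {"dx": -0.2, "dy": -1.2, "dz": 0, "rx": 0, "ry": 0, "rz": 0, "claw": 1},
    {"dx": -0.2, "dy": -1.7, "dz": 0, "rx": 0, "ry": 0, "rz": 0, "claw": 1},
    {"dx": -0.2, "dy": -1.7, "dz": 0, "rx": 0, "ry": 0, "rz": 0, "claw": 1}
  ]
}}

```text
time: 3.9
tool_pos: [0.571, -0.1516, 0.1899]
tool_rot: [-0.001, 1.0, -0.025, -0.001]
contact_force: [-0.0, -0.4, -0.3]
gripper_width: -0.001
```

Run:
```python
from h import *
show()
im=grab_frame('wrist'); cv2.imwrite('pics/w6.png',im[120:400,120:520])
show()
```

```text
t 3.9 tcp [ 0.571  -0.1516  0.1899] xaz -2.8 F [-0.04 -0.4  -0.3 ] w -0.0
t 3.95 tcp [ 0.571  -0.152   0.1899] xaz -2.8 F [-0.08  0.31 -0.15] w 0.0
```

View pics/w6.png

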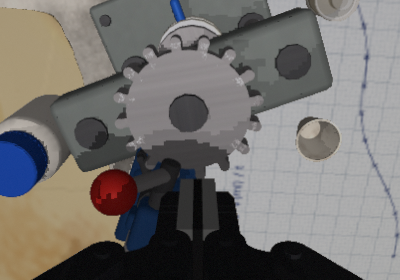

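Run:
```python
from h import *
print(rel([.571,-.165,.25],-3)); print(rel([.446,-.142,.25],-3))
```

```text
(array([ 0.06,  1.29, -6.01]), array([-0.001,  0.001,  0.003]))
(array([-12.54,  -0.39,  -6.  ]), array([-0.001,  0.001,  0.003]))
```

{"method": "play_rows", "body": {
  "commands": [
    {"dx": 0, "dy": 1, "dz": -1, "rx": 0, "ry": 0, "rz": 0, "claw": 1},
    {"dx": 0, "dy": 1, "dz": -4, "rx": 0, "ry": 0, "rz": 0, "claw": 1},
    {"dx": -3, "dy": 0, "dz": -7, "rx": 0, "ry": 0, "rz": 0, "claw": 0.5},
    {"dx": -7, "dy": -1, "dz": -7, "rx": 0, "ry": 0, "rz": 0, "claw": 0.5},
    {"dx": -10, "dy": -1, "dz": -7, "rx": 0, "ry": 0, "rz": 0, "claw": 0.5}
  ]
}}

```text
time: 4.45
tool_pos: [0.4711, -0.1375, 0.2624]
tool_rot: [0.0, 1.0, -0.025, 0.001]
contact_force: [-0.3, -0.4, 0.3]
gripper_width: 0.494
```

Run:
```python
from h import *
show()
im=grab_frame('wrist'); cv2.imwrite('pics/w7.png',im)
im=grab_frame('scene'); cv2.imwrite('pics/s7.png',cv2.resize(im[120:320,200:440],None,fx=3.3,fy=3,interpolation=cv2.INTER_CUBIC))
show()
print(rel([.446,-.142,.24],-3))
```

```text
t 4.45 tcp [ 0.4711 -0.1375  0.2624] xaz -2.8 F [-0.27 -0.43  0.28] w 0.49
t 4.55 tcp [ 0.4698 -0.1377  0.2614] xaz -2.9 F [ 0.74  1.08 -0.31] w 0.5
(array([-2.36,  0.55,  2.13]), array([ 0.   , -0.   ,  0.001]))
```

View pics/w7.png

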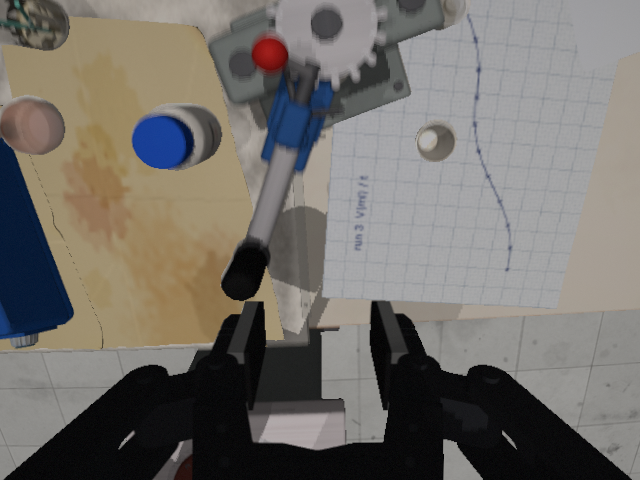

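View pics/s7.png

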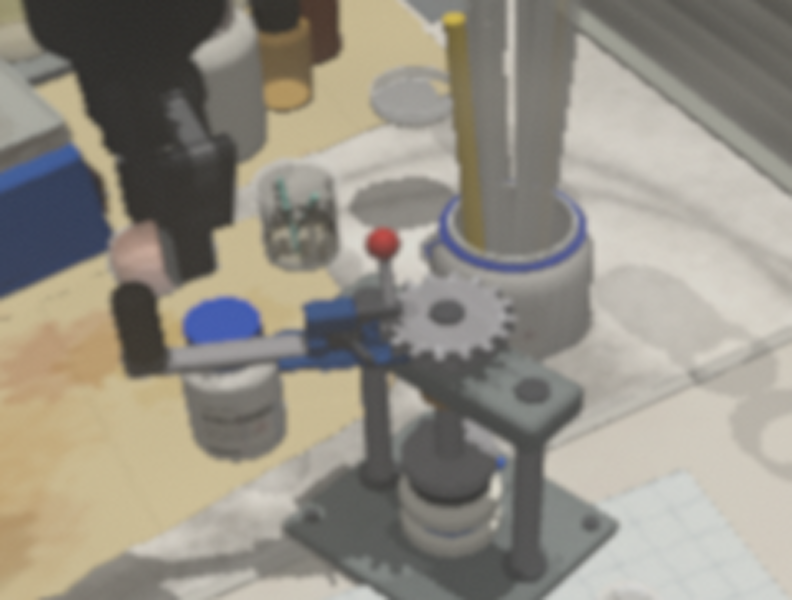

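Run:
```python
from h import *
show()
print(onz('wrist',(240,282),.240))
print(onz('scene',(200+133/3.3,120+293/3),.240))
for az in (157.2,160,163):
  a=np.radians(az); p=[.597+.15*np.cos(a),-.148+.15*np.sin(a),.24]; print(az,p,proj('wrist',p),proj('scene',p))
```

```text
t 4.55 tcp [ 0.4698 -0.1377  0.2614] xaz -2.9 F [ 0.74  1.08 -0.31] w 0.5
[ 0.46097617 -0.09402921  0.24      ]
[ 0.45987441 -0.09255293  0.24      ]
157.2 [np.float64(0.4587205272617249), np.float64(-0.08987266203218452), 0.24] [[233.0499474 286.0252494]] [[238.92034384 216.9274006 ]]
160 [np.float64(0.4560461068821137), np.float64(-0.09669697850114967), 0.24] [[245.76023369 289.83819417]] [[239.13878959 220.174824  ]]
163 [np.float64(0.45355428660554464), np.float64(-0.1041442442915895), 0.24] [[259.48181032 293.2803108 ]] [[239.63515282 223.66188517]]
```

```bash
sed -i 's/^C=.*/C=np.array([0.597,-0.148])/' h.py
python3 - <<'E'
from h import *
print(rel([.459,-.093,.25],-22)); print(rel([.459,-.093,.178],-22))
E
```

```text
(array([-1.31, -4.41,  1.13]), array([ 0.   , -0.   ,  0.333]))
(array([-1.31, -4.41,  8.33]), array([ 0.   , -0.   ,  0.333]))
```

{"method": "play_rows", "body": {
  "commands": [
    {"dx": -0.6, "dy": -2, "dz": 0, "rx": 0, "ry": 0, "rz": 0.15, "claw": 0.5},
    {"dx": -1.3, "dy": -4.4, "dz": 0, "rx": 0, "ry": 0, "rz": 0.3, "claw": 0.5},
    {"dx": -1.3, "dy": -4.4, "dz": 0.5, "rx": 0, "ry": 0, "rz": 0.333, "claw": 0.5},
    {"dx": -1.3, "dy": -4.4, "dz": 1, "rx": 0, "ry": 0, "rz": 0.333, "claw": 0.5}
  ]
}}

```text
time: 4.95
tool_pos: [0.4598, -0.0934, 0.252]
tool_rot: [0.0, 0.982, -0.191, 0.001]
contact_force: [-0.0, -0.1, -0.7]
gripper_width: 0.502
```

Run:
```python
from h import *
show()
im=grab_frame('wrist'); cv2.imwrite('pics/w8.png',im)
show()
```

```text
t 4.95 tcp [ 0.4598 -0.0934  0.252 ] xaz -22.0 F [-0.   -0.09 -0.73] w 0.5
t 5.0 tcp [ 0.4592 -0.0934  0.2505] xaz -22.0 F [ 0.2   0.94 -0.47] w 0.5
```

View pics/w8.png

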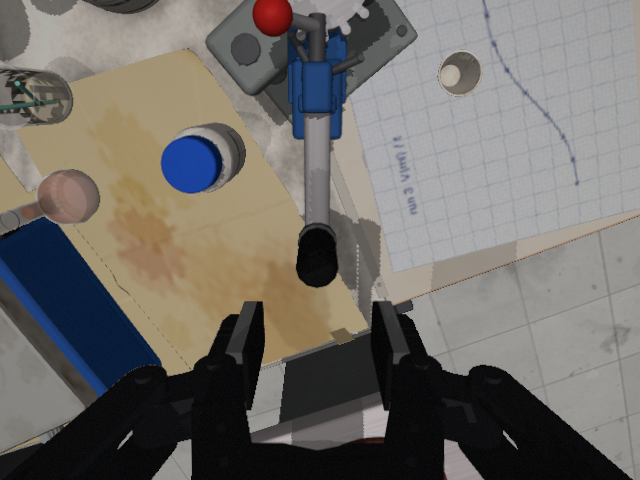

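{"method": "play_rows", "body": {
  "commands": [
    {"dx": 0, "dy": 0, "dz": 2.5, "rx": 0, "ry": 0, "rz": 0, "claw": 0.5},
    {"dx": 0, "dy": 0, "dz": 5, "rx": 0, "ry": 0, "rz": 0, "claw": 0.5},
    {"dx": 0, "dy": 0, "dz": 6.6, "rx": 0, "ry": 0, "rz": 0, "claw": 0.5},
    {"dx": 0, "dy": 0, "dz": 7.2, "rx": 0, "ry": 0, "rz": 0, "claw": 0.5},
    {"dx": 0, "dy": 0, "dz": 7.2, "rx": 0, "ry": 0, "rz": 0, "claw": 0.62}
  ]
}}

```text
time: 5.5
tool_pos: [0.4589, -0.0936, 0.1778]
tool_rot: [-0.0, 0.982, -0.191, -0.001]
contact_force: [1.0, -0.1, 0.1]
gripper_width: 0.384
```

Run:
```python
from h import *
show()
im=grab_frame('wrist'); cv2.imwrite('pics/w9.png',im)
show()
```

```text
t 5.5 tcp [ 0.4589 -0.0936  0.1778] xaz -22.0 F [ 0.98 -0.07  0.1 ] w 0.38
t 5.55 tcp [ 0.4595 -0.0937  0.1789] xaz -22.0 F [-0.86 -0.34 -0.06] w 0.38
```

View pics/w9.png

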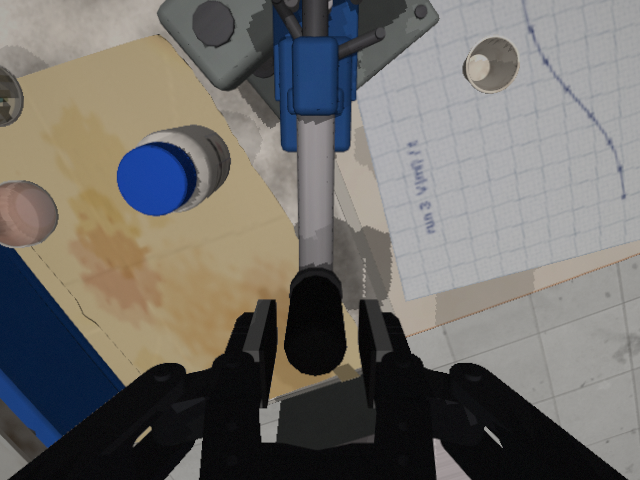

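```bash
cat >> h.py <<'E'
def arc(azs,r=.149,z=.178):
    for az in azs:
        a=np.radians(az); d,q=rel([C[0]+r*np.cos(a),C[1]+r*np.sin(a),z],az-180); print(az,d,q)
def taz():
    s,P,M=cur(); v=P[:2]-C; return np.degrees(np.arctan2(v[1],v[0]))%360,np.linalg.norm(v)
def ft():
    s,P,M=cur(); f=M.T@np.array(s['contact_force']); print('t %.2f az %.1f r %.4f tang %.2f rad %.2f z %.2f'%(s['time'],*taz(),f[1],f[0],f[2]))
E
python3 - <<'E'
from h import *
ft(); arc([165,172,180,188,196])
E
```

```text
t 5.55 az 158.4 r 0.1479 tang 0.64 rad -0.67 z 0.06
165 [-0.    1.7   0.09] [ 0.     0.    -0.122]
172 [0.33 3.49 0.09] [ 0.     0.    -0.244]
180 [0.97 5.47 0.09] [ 0.     0.    -0.383]
188 [1.88 7.34 0.09] [ 0.     0.    -0.523]
196 [3.04 9.06 0.09] [ 0.     0.    -0.663]
```

{"method": "play_rows", "body": {
  "commands": [
    {"dx": 0, "dy": 1.7, "dz": 0.1, "rx": 0, "ry": 0, "rz": -0.12, "claw": 0.62},
    {"dx": 0.3, "dy": 3.5, "dz": 0.1, "rx": 0, "ry": 0, "rz": -0.245, "claw": 0.62},
    {"dx": 1, "dy": 5.5, "dz": 0.1, "rx": 0, "ry": 0, "rz": -0.385, "claw": 0.62},
    {"dx": 1.9, "dy": 7.3, "dz": 0.1, "rx": 0, "ry": 0, "rz": -0.525, "claw": 0.62},
    {"dx": 3, "dy": 9.1, "dz": 0.1, "rx": 0, "ry": 0, "rz": -0.66, "claw": 0.62}
  ]
}}

```text
time: 6.05
tool_pos: [0.4541, -0.1904, 0.1799]
tool_rot: [0.001, 0.99, 0.141, 0.001]
contact_force: [1.0, 0.2, 0.8]
gripper_width: 0.384
```

Run:
```python
from h import *
ft(); im=grab_frame('wrist'); cv2.imwrite('pics/w10.png',im); ft(); arc([204,212,220,228,234])
```

```text
t 6.05 az 196.5 r 0.1490 tang 0.08 rad 1.03 z -0.75
t 6.10 az 197.6 r 0.1495 tang 1.69 rad -1.32 z -0.17
204 [0.18 1.65 0.21] [ 0.005 -0.001 -0.134]
212 [0.6  3.69 0.22] [ 0.005 -0.001 -0.274]
220 [1.3  5.65 0.23] [ 0.005 -0.001 -0.414]
228 [2.27 7.49 0.24] [ 0.005 -0.    -0.553]
234 [3.16 8.77 0.25] [ 0.005 -0.    -0.658]
```

View pics/w10.png

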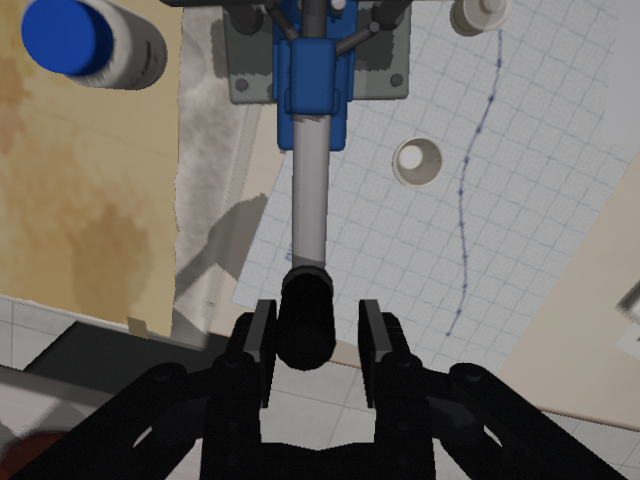

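{"method": "play_rows", "body": {
  "commands": [
    {"dx": 0.2, "dy": 1.7, "dz": 0.2, "rx": 0, "ry": 0, "rz": -0.135, "claw": 0.62},
    {"dx": 0.6, "dy": 3.7, "dz": 0.2, "rx": 0, "ry": 0, "rz": -0.275, "claw": 0.62},
    {"dx": 1.3, "dy": 5.7, "dz": 0.2, "rx": 0, "ry": 0, "rz": -0.415, "claw": 0.62},
    {"dx": 2.2, "dy": 7.4, "dz": 0.2, "rx": 0, "ry": 0, "rz": -0.555, "claw": 0.62},
    {"dx": 2.9, "dy": 8.5, "dz": 0.2, "rx": 0, "ry": 0, "rz": -0.64, "claw": 0.62}
  ]
}}

```text
time: 6.6
tool_pos: [0.5073, -0.2677, 0.18]
tool_rot: [0.003, 0.895, 0.447, 0.001]
contact_force: [-0.5, 1.1, 0.8]
gripper_width: 0.379
```

Run:
```python
from h import *
ft(); im=grab_frame('wrist'); cv2.imwrite('pics/w11.png',im[:,:]); ft(); arc([226,218,210,202,194])
im=grab_frame('scene'); cv2.imwrite('pics/s11.png',cv2.resize(im[120:320,200:440],None,fx=3.3,fy=3,interpolation=cv2.INTER_CUBIC))
```

```text
t 6.60 az 233.1 r 0.1496 tang -1.08 rad 0.58 z -0.81
t 6.65 az 233.7 r 0.1497 tang -1.57 rad -0.53 z -0.49
226 [ 0.19 -1.99  0.18] [0.008 0.001 0.125]
218 [ 0.59 -4.03  0.17] [0.008 0.    0.265]
210 [ 1.27 -5.99  0.15] [ 0.008 -0.     0.404]
202 [ 2.22 -7.84  0.13] [ 0.008 -0.001  0.544]
194 [ 3.42 -9.54  0.12] [ 0.008 -0.001  0.684]
```

View pics/w11.png

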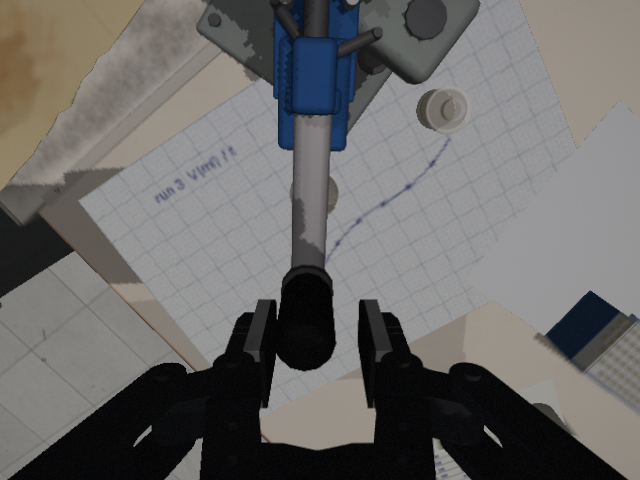

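View pics/s11.png

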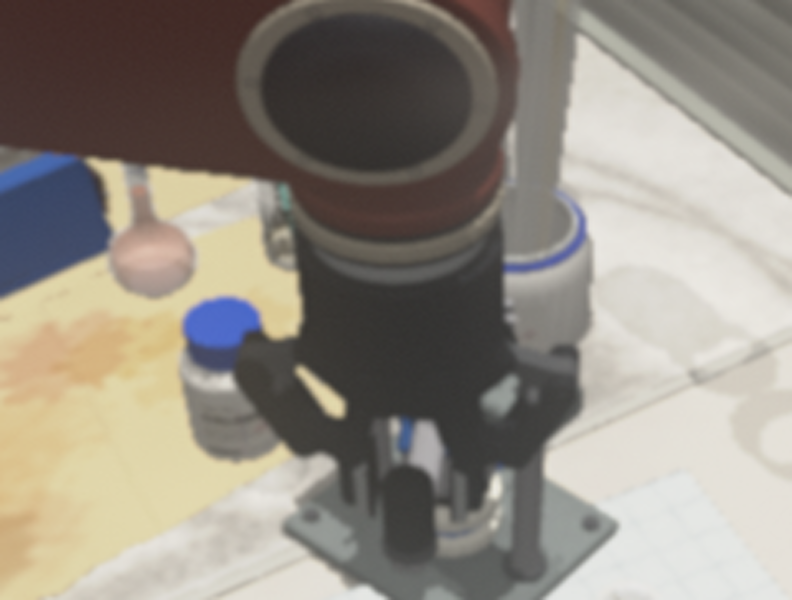

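{"method": "play_rows", "body": {
  "commands": [
    {"dx": 0.2, "dy": -2, "dz": 0.15, "rx": 0, "ry": 0, "rz": 0.125, "claw": 0.62},
    {"dx": 0.6, "dy": -4, "dz": 0.15, "rx": 0, "ry": 0, "rz": 0.265, "claw": 0.62},
    {"dx": 1.3, "dy": -6, "dz": 0.15, "rx": 0, "ry": 0, "rz": 0.405, "claw": 0.62},
    {"dx": 2.2, "dy": -7.8, "dz": 0.15, "rx": 0, "ry": 0, "rz": 0.545, "claw": 0.62},
    {"dx": 3.4, "dy": -9.5, "dz": 0.15, "rx": 0, "ry": 0, "rz": 0.685, "claw": 0.62}
  ]
}}

```text
time: 7.2
tool_pos: [0.4528, -0.1837, 0.1792]
tool_rot: [0.005, 0.993, 0.114, 0.004]
contact_force: [5.0, -3.5, -0.4]
gripper_width: 0.384
```

Run:
```python
from h import *
ft(); im=grab_frame('wrist'); cv2.imwrite('pics/w12.png',im[:,:]); ft(); arc([190,185,180,175,170])
```

```text
t 7.20 az 193.9 r 0.1486 tang 4.54 rad 4.07 z 0.48
t 7.25 az 192.7 r 0.1487 tang 0.54 rad 1.14 z -0.70
190 [-0.01 -0.71  0.09] [ 0.007 -0.006  0.052]
185 [ 0.11 -2.    0.08] [ 0.006 -0.006  0.14 ]
180 [ 0.35 -3.28  0.08] [ 0.006 -0.007  0.227]
175 [ 0.7  -4.53  0.07] [ 0.006 -0.007  0.314]
170 [ 1.15 -5.75  0.07] [ 0.006 -0.007  0.401]
```

View pics/w12.png

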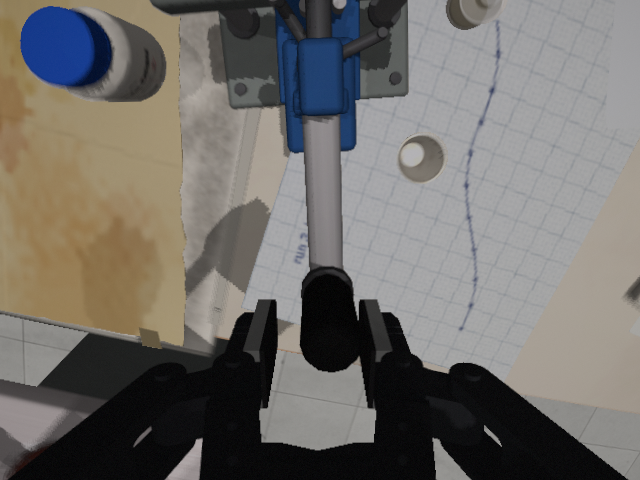

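{"method": "play_rows", "body": {
  "commands": [
    {"dx": 0, "dy": -1, "dz": 0.1, "rx": 0, "ry": 0, "rz": 0.07, "claw": 0.62},
    {"dx": 0.15, "dy": -2.2, "dz": 0.1, "rx": 0, "ry": 0, "rz": 0.155, "claw": 0.62},
    {"dx": 0.35, "dy": -3.4, "dz": 0.1, "rx": 0, "ry": 0, "rz": 0.24, "claw": 0.62},
    {"dx": 0.7, "dy": -4.6, "dz": 0.1, "rx": 0, "ry": 0, "rz": 0.32, "claw": 0.62},
    {"dx": 1.15, "dy": -5.75, "dz": 0.1, "rx": 0, "ry": 0, "rz": 0.4, "claw": 0.62}
  ]
}}

```text
time: 7.75
tool_pos: [0.4507, -0.1232, 0.1791]
tool_rot: [0.004, 0.996, -0.088, 0.005]
contact_force: [1.2, -4.5, 0.3]
gripper_width: 0.381
```

Run:
```python
from h import *
ft();arc([170,167,164,161,158.5])
```

```text
t 7.75 az 170.4 r 0.1484 tang 4.25 rad 1.95 z -0.22
170 [-0.06 -0.09  0.11] [ 0.008 -0.011 -0.002]
167 [-0.05 -0.87  0.1 ] [ 0.007 -0.011  0.05 ]
164 [ 0.01 -1.65  0.1 ] [ 0.007 -0.011  0.103]
161 [ 0.11 -2.43  0.09] [ 0.007 -0.011  0.155]
158.5 [ 0.23 -3.07  0.09] [ 0.006 -0.012  0.199]
```

{"method": "play_rows", "body": {
  "commands": [
    {"dx": 0, "dy": -0.8, "dz": 0.1, "rx": 0.007, "ry": -0.011, "rz": 0.05, "claw": 0.62},
    {"dx": 0, "dy": -1.6, "dz": 0.1, "rx": 0.007, "ry": -0.011, "rz": 0.1, "claw": 0.62},
    {"dx": 0.1, "dy": -2.4, "dz": 0.1, "rx": 0.007, "ry": -0.011, "rz": 0.155, "claw": 0.62},
    {"dx": 0.2, "dy": -2.9, "dz": 0.1, "rx": 0.007, "ry": -0.011, "rz": 0.19, "claw": 0.62}
  ]
}}

```text
time: 8.15
tool_pos: [0.4578, -0.0959, 0.1791]
tool_rot: [0.001, 0.983, -0.183, 0.001]
contact_force: [-1.2, -4.3, 1.0]
gripper_width: 0.379
```

Run:
```python
from h import *
ft(); im=grab_frame('scene'); cv2.imwrite('pics/s13.png',cv2.resize(im[120:320,200:440],None,fx=3.3,fy=3,interpolation=cv2.INTER_CUBIC))
ft();arc([166,174,182,190,198])
```

```text
t 8.15 az 159.5 r 0.1486 tang 4.46 rad 0.43 z -1.03
t 8.20 az 159.2 r 0.1487 tang 2.58 rad -0.74 z -1.20
166 [0.08 1.76 0.11] [ 0.001 -0.002 -0.124]
174 [0.48 3.8  0.11] [ 0.002 -0.002 -0.263]
182 [1.16 5.77 0.12] [ 0.002 -0.002 -0.403]
190 [2.11 7.62 0.12] [ 0.002 -0.002 -0.543]
198 [3.31 9.32 0.13] [ 0.002 -0.001 -0.682]
```

View pics/s13.png

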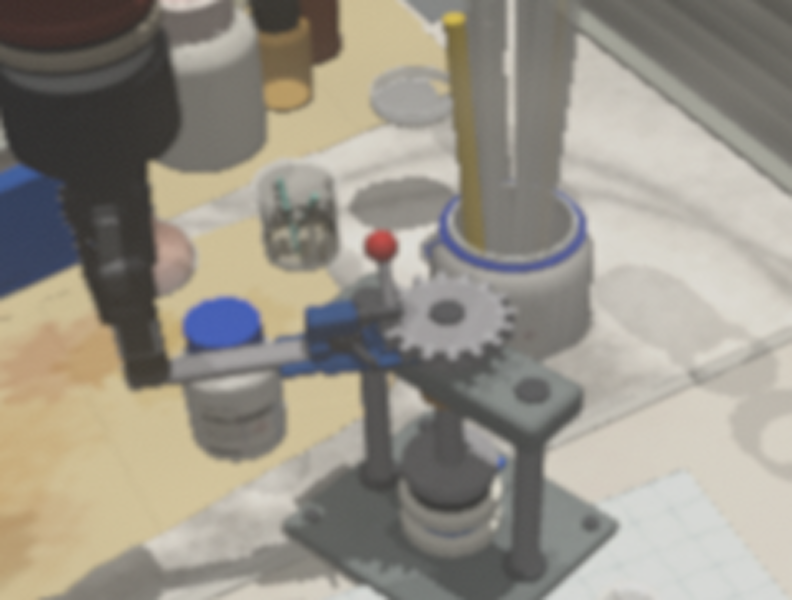

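{"method": "play_rows", "body": {
  "commands": [
    {"dx": 0.1, "dy": 1.8, "dz": 0.1, "rx": 0, "ry": 0, "rz": -0.125, "claw": 0.62},
    {"dx": 0.5, "dy": 3.8, "dz": 0.1, "rx": 0, "ry": 0, "rz": -0.265, "claw": 0.62},
    {"dx": 1.2, "dy": 5.8, "dz": 0.1, "rx": 0, "ry": 0, "rz": -0.405, "claw": 0.62},
    {"dx": 2.1, "dy": 7.6, "dz": 0.1, "rx": 0, "ry": 0, "rz": -0.545, "claw": 0.62},
    {"dx": 3.3, "dy": 9.3, "dz": 0.1, "rx": 0, "ry": 0, "rz": -0.68, "claw": 0.62}
  ]
}}

```text
time: 8.7
tool_pos: [0.4551, -0.1942, 0.1788]
tool_rot: [0.001, 0.987, 0.158, 0.001]
contact_force: [1.8, 3.2, 0.2]
gripper_width: 0.378
```

Run:
```python
from h import *
ft();arc([206,214,222,229,235])
```

```text
t 8.70 az 198.0 r 0.1492 tang -2.45 rad 2.72 z -0.23
206 [0.16 2.06 0.08] [ 0.002 -0.001 -0.136]
214 [0.58 4.1  0.08] [ 0.002 -0.001 -0.275]
222 [1.28 6.06 0.09] [ 0.002 -0.001 -0.415]
229 [2.12 7.67 0.09] [ 0.002 -0.001 -0.537]
235 [2.98 8.97 0.09] [ 0.002 -0.001 -0.642]
```

{"method": "play_rows", "body": {
  "commands": [
    {"dx": 0.2, "dy": 2.1, "dz": 0.1, "rx": 0, "ry": 0, "rz": -0.135, "claw": 0.62},
    {"dx": 0.6, "dy": 4.1, "dz": 0.1, "rx": 0, "ry": 0, "rz": -0.275, "claw": 0.62},
    {"dx": 1.3, "dy": 6.1, "dz": 0.1, "rx": 0, "ry": 0, "rz": -0.415, "claw": 0.62},
    {"dx": 2.1, "dy": 7.7, "dz": 0.1, "rx": 0, "ry": 0, "rz": -0.535, "claw": 0.62},
    {"dx": 3.0, "dy": 9.0, "dz": 0.1, "rx": 0, "ry": 0, "rz": -0.645, "claw": 0.62}
  ]
}}

```text
time: 9.2
tool_pos: [0.512, -0.2711, 0.1782]
tool_rot: [0.001, 0.885, 0.465, 0.001]
contact_force: [-0.0, 0.9, -0.4]
gripper_width: 0.378
```

Run:
```python
from h import *
ft();arc([229,223,217,211,205])
```

```text
t 9.20 az 235.4 r 0.1496 tang -0.52 rad 0.71 z 0.37
229 [ 0.15 -1.66  0.02] [ 0.002 -0.001  0.113]
223 [ 0.41 -3.19  0.02] [ 0.002 -0.001  0.218]
217 [ 0.83 -4.7   0.01] [ 0.002 -0.001  0.323]
211 [ 1.4  -6.15  0.01] [ 0.002 -0.001  0.427]
205 [ 2.12 -7.53  0.01] [ 0.002 -0.001  0.532]
```

{"method": "play_rows", "body": {
  "commands": [
    {"dx": 0.15, "dy": -1.7, "dz": 0, "rx": 0, "ry": 0, "rz": 0.115, "claw": 0.62},
    {"dx": 0.4, "dy": -3.2, "dz": 0, "rx": 0, "ry": 0, "rz": 0.22, "claw": 0.62},
    {"dx": 0.7, "dy": -4.2, "dz": 0, "rx": 0, "ry": 0, "rz": 0.29, "claw": 0.62}
  ]
}}

```text
time: 9.5
tool_pos: [0.4813, -0.2423, 0.1783]
tool_rot: [0.002, 0.944, 0.331, 0.001]
contact_force: [1.9, -4.5, -2.0]
gripper_width: 0.381
```

Run:
```python
from h import *
ft();arc([216,213,210,207])
```

```text
t 9.50 az 219.2 r 0.1493 tang 4.70 rad -1.37 z 2.03
216 [ 0.04 -0.83  0.03] [ 0.004 -0.001  0.047]
213 [ 0.1  -1.61  0.02] [ 0.004 -0.001  0.099]
210 [ 0.2  -2.38  0.02] [ 0.004 -0.001  0.152]
207 [ 0.34 -3.15  0.02] [ 0.004 -0.001  0.204]
```

Already engaged at the free-running pull; continue in small measured steps.

{"method": "play_rows", "body": {
  "commands": [
    {"dx": 0, "dy": -0.8, "dz": 0, "rx": 0, "ry": 0, "rz": 0.05, "claw": 0.62},
    {"dx": 0.1, "dy": -1.6, "dz": 0, "rx": 0, "ry": 0, "rz": 0.1, "claw": 0.62},
    {"dx": 0.2, "dy": -2.4, "dz": 0, "rx": 0, "ry": 0, "rz": 0.15, "claw": 0.62}
  ]
}}

```text
time: 9.8
tool_pos: [0.4679, -0.2231, 0.1784]
tool_rot: [0.003, 0.966, 0.259, 0.001]
contact_force: [2.3, -3.9, -3.2]
gripper_width: 0.382
```

Run:
```python
from h import *
ft();arc([207,204,201])
```

```text
t 9.80 az 210.2 r 0.1494 tang 4.46 rad 0.03 z 3.27
207 [ 0.06 -0.83  0.04] [ 0.007 -0.001  0.053]
204 [ 0.12 -1.61  0.03] [ 0.007 -0.002  0.105]
201 [ 0.22 -2.38  0.03] [ 0.007 -0.002  0.157]
```

{"method": "play_rows", "body": {
  "commands": [
    {"dx": 0, "dy": -0.8, "dz": 0, "rx": 0.005, "ry": 0, "rz": 0.05, "claw": 0.62},
    {"dx": 0.1, "dy": -1.6, "dz": 0, "rx": 0.005, "ry": 0, "rz": 0.1, "claw": 0.62},
    {"dx": 0.2, "dy": -2.4, "dz": 0, "rx": 0.005, "ry": 0, "rz": 0.155, "claw": 0.62}
  ]
}}

```text
time: 10.1
tool_pos: [0.4581, -0.2026, 0.1786]
tool_rot: [0.002, 0.983, 0.183, 0.002]
contact_force: [3.2, -5.3, -3.5]
gripper_width: 0.381
```

Run:
```python
from h import *
ft();arc([198,195,192])
```

```text
t 10.10 az 201.5 r 0.1492 tang 6.11 rad 1.02 z 3.49
198 [ 0.04 -0.9   0.05] [ 0.005 -0.003  0.053]
195 [ 0.1  -1.68  0.05] [ 0.005 -0.003  0.105]
192 [ 0.21 -2.45  0.05] [ 0.005 -0.003  0.158]
```

{"method": "play_rows", "body": {
  "commands": [
    {"dx": 0, "dy": -0.6, "dz": 0, "rx": 0.005, "ry": 0, "rz": 0.035, "claw": 0.62},
    {"dx": 0.1, "dy": -1.2, "dz": 0, "rx": 0.005, "ry": 0, "rz": 0.07, "claw": 0.62}
  ]
}}

```text
time: 10.3
tool_pos: [0.4548, -0.1927, 0.1786]
tool_rot: [0.002, 0.989, 0.147, 0.002]
contact_force: [0.0, -7.5, -3.6]
gripper_width: 0.382
```

Run:
```python
from h import *
ft();arc([195,192.5,190])
```

```text
t 10.30 az 197.5 r 0.1491 tang 7.16 rad -2.16 z 3.58
195 [ 0.02 -0.64  0.06] [ 0.005 -0.003  0.034]
192.5 [ 0.05 -1.29  0.06] [ 0.004 -0.003  0.078]
190 [ 0.12 -1.93  0.05] [ 0.004 -0.003  0.121]
```

{"method": "play_rows", "body": {
  "commands": [
    {"dx": 0, "dy": -0.6, "dz": 0, "rx": 0.005, "ry": 0, "rz": 0.035, "claw": 0.62},
    {"dx": 0, "dy": -1.2, "dz": 0, "rx": 0.005, "ry": 0, "rz": 0.075, "claw": 0.62}
  ]
}}

```text
time: 10.5
tool_pos: [0.4522, -0.1828, 0.1787]
tool_rot: [0.002, 0.994, 0.11, 0.003]
contact_force: [5.2, -6.6, -4.4]
gripper_width: 0.38
```

Run:
```python
from h import *
ft();arc([191,189,187])
```

```text
t 10.50 az 193.5 r 0.1490 tang 7.51 rad 3.62 z 4.40
191 [-0.   -0.65  0.07] [ 0.004 -0.006  0.028]
189 [ 0.02 -1.17  0.06] [ 0.004 -0.006  0.063]
187 [ 0.06 -1.69  0.06] [ 0.004 -0.006  0.097]
```

{"method": "play_rows", "body": {
  "commands": [
    {"dx": 0, "dy": -0.5, "dz": 0, "rx": 0.004, "ry": -0.005, "rz": 0.025, "claw": 0.62},
    {"dx": 0, "dy": -1.1, "dz": 0, "rx": 0.004, "ry": -0.005, "rz": 0.06, "claw": 0.62}
  ]
}}

```text
time: 10.7
tool_pos: [0.4502, -0.1741, 0.1786]
tool_rot: [0.002, 0.997, 0.079, 0.001]
contact_force: [3.1, -7.6, -4.9]
gripper_width: 0.385
```

Run:
```python
from h import *
ft();
for i in range(3): grab_frame('scene'); ft()
arc([188,186,184])
```

```text
t 10.70 az 190.1 r 0.1491 tang 7.96 rad 1.90 z 4.94
t 10.75 az 189.7 r 0.1491 tang 6.96 rad 2.14 z 3.27
t 10.80 az 189.8 r 0.1491 tang 7.65 rad 1.31 z 4.37
t 10.85 az 189.9 r 0.1491 tang 6.15 rad 1.49 z 4.93
188 [ 0.01 -0.49  0.07] [ 0.004 -0.002  0.021]
186 [ 0.03 -1.    0.06] [ 0.004 -0.002  0.056]
184 [ 0.07 -1.52  0.06] [ 0.004 -0.002  0.09 ]
```

{"method": "play_rows", "body": {
  "commands": [
    {"dx": 0, "dy": 0, "dz": 0, "rx": 0, "ry": 0, "rz": 0, "claw": 0.62},
    {"dx": 0, "dy": 0, "dz": 0, "rx": 0, "ry": 0, "rz": 0, "claw": 0.62}
  ]
}}

```text
time: 11.05
tool_pos: [0.4504, -0.1749, 0.1787]
tool_rot: [0.003, 0.997, 0.08, 0.002]
contact_force: [2.6, -5.5, -3.9]
gripper_width: 0.381
```

Run:
```python
from h import *
ft();
im=grab_frame('scene'); cv2.imwrite('pics/s14.png',cv2.resize(im[190:320,240:400],None,fx=5,fy=4.5,interpolation=cv2.INTER_CUBIC))
ft();grab_frame('scene'); ft()
arc([188,186,184])
```

```text
t 11.05 az 190.4 r 0.1490 tang 5.82 rad 1.70 z 3.90
t 11.10 az 190.4 r 0.1490 tang 5.19 rad 2.10 z 4.49
t 11.15 az 190.4 r 0.1490 tang 6.69 rad 2.81 z 3.77
188 [ 0.   -0.62  0.07] [ 0.007 -0.003  0.021]
186 [ 0.02 -1.14  0.06] [ 0.007 -0.003  0.056]
184 [ 0.06 -1.66  0.06] [ 0.007 -0.003  0.091]
```

View pics/s14.png

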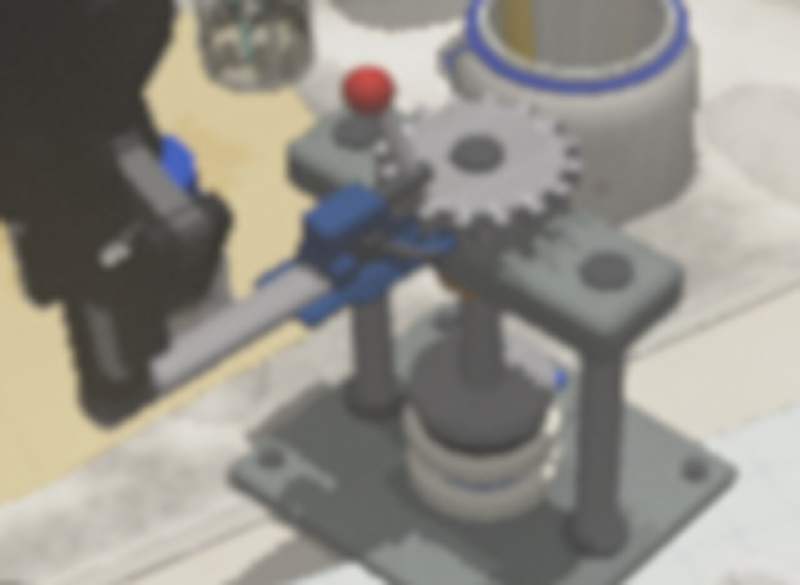

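{"method": "play_rows", "body": {
  "commands": [
    {"dx": 0, "dy": -0.35, "dz": 0, "rx": 0.005, "ry": 0, "rz": 0.01, "claw": 0.62},
    {"dx": 0, "dy": -0.7, "dz": 0, "rx": 0.005, "ry": 0, "rz": 0.025, "claw": 0.62}
  ]
}}

```text
time: 11.35
tool_pos: [0.4497, -0.1703, 0.1787]
tool_rot: [0.003, 0.998, 0.068, 0.002]
contact_force: [2.1, -8.2, -4.3]
gripper_width: 0.381
```

Run:
```python
from h import *
ft();grab_frame('scene'); ft();grab_frame('scene'); ft()
```

```text
t 11.35 az 188.6 r 0.1490 tang 8.39 rad 0.95 z 4.37
t 11.40 az 188.4 r 0.1491 tang 7.33 rad 1.43 z 4.28
t 11.45 az 188.4 r 0.1491 tang 7.45 rad 0.85 z 3.74
```

{"method": "play_rows", "body": {
  "commands": [
    {"dx": 0, "dy": 0.4, "dz": 0, "rx": 0, "ry": 0, "rz": 0, "claw": 0.55},
    {"dx": 0, "dy": 0.5, "dz": 0, "rx": 0, "ry": 0, "rz": 0, "claw": 0.45},
    {"dx": 0, "dy": 0.5, "dz": 0, "rx": 0, "ry": 0, "rz": 0, "claw": 0.45}
  ]
}}

```text
time: 11.75
tool_pos: [0.4503, -0.1749, 0.1791]
tool_rot: [0.003, 0.998, 0.068, 0.002]
contact_force: [0.0, -1.1, -0.3]
gripper_width: 0.552
```

Run:
```python
from h import *
ft();im=grab_frame('wrist'); cv2.imwrite('pics/w15.png',im); ft()
```

```text
t 11.75 az 190.4 r 0.1492 tang 1.08 rad -0.12 z 0.34
t 11.80 az 190.4 r 0.1492 tang 0.81 rad -0.33 z -1.26
```

View pics/w15.png

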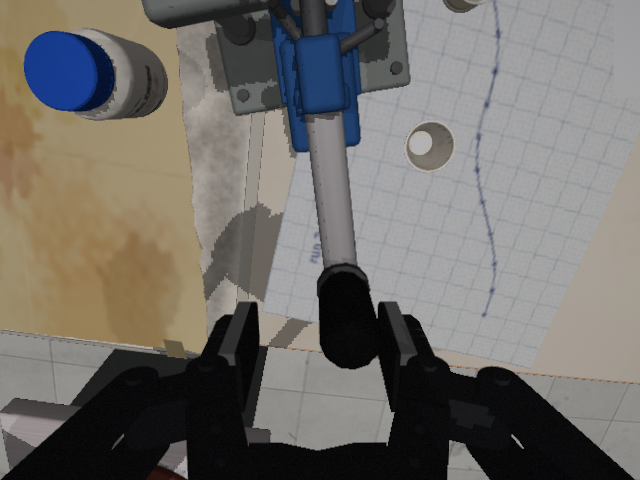

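{"method": "play_rows", "body": {
  "commands": [
    {"dx": 0, "dy": 0.6, "dz": 0, "rx": 0, "ry": 0, "rz": 0, "claw": 0.4},
    {"dx": 0, "dy": 1.0, "dz": 0, "rx": 0, "ry": 0, "rz": 0, "claw": 0.4},
    {"dx": 0, "dy": 1.0, "dz": 0, "rx": 0, "ry": 0, "rz": 0, "claw": 0.4}
  ]
}}

```text
time: 12.1
tool_pos: [0.4517, -0.1853, 0.1792]
tool_rot: [0.003, 0.998, 0.068, 0.002]
contact_force: [-0.3, 0.4, -0.1]
gripper_width: 0.602
```

Run:
```python
from h import *
ft();im=grab_frame('wrist'); cv2.imwrite('pics/w16.png',im); ft()
```

```text
t 12.10 az 194.4 r 0.1500 tang -0.46 rad -0.20 z 0.14
t 12.15 az 194.3 r 0.1500 tang 0.27 rad 0.04 z 0.47
```

View pics/w16.png

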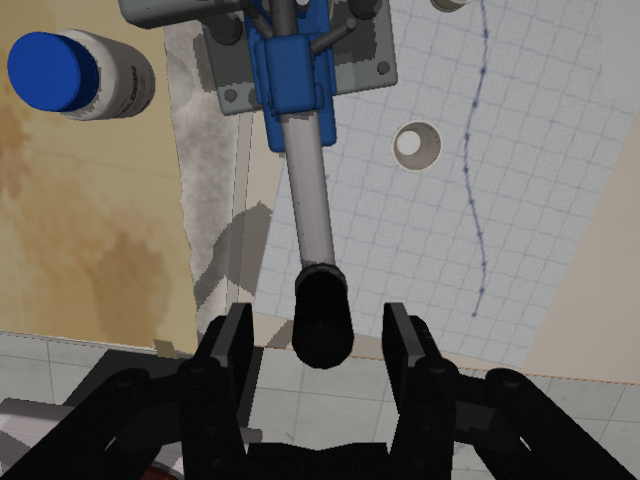

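{"method": "play_rows", "body": {
  "commands": [
    {"dx": 0, "dy": 0, "dz": -2, "rx": 0, "ry": 0, "rz": 0, "claw": 0.4},
    {"dx": 0, "dy": 0, "dz": -6, "rx": 0, "ry": 0, "rz": 0, "claw": 0.4},
    {"dx": 0, "dy": 0, "dz": -10, "rx": 0, "ry": 0, "rz": 0, "claw": 0.4},
    {"dx": -2, "dy": 0, "dz": -12, "rx": 0, "ry": 0, "rz": 0, "claw": 0.4},
    {"dx": -2, "dy": 0, "dz": -12, "rx": 0, "ry": 0, "rz": 0, "claw": 0.4}
  ]
}}

```text
time: 12.65
tool_pos: [0.4319, -0.188, 0.3039]
tool_rot: [0.005, 0.998, 0.067, 0.005]
contact_force: [-0.6, 0.4, 0.8]
gripper_width: 0.599
```

Run:
```python
from h import *
ft();grab_frame('wrist');im=grab_frame('wrist'); cv2.imwrite('pics/w17.png',im); show()
for i in range(20): grab_frame('top')
im2=grab_frame('wrist'); cv2.imwrite('pics/w18.png',im2); show()
print(cv2.absdiff(im,im2).mean(), (cv2.absdiff(im,im2).max(2)>40).sum())
im=grab_frame('scene'); cv2.imwrite('pics/s18.png',cv2.resize(im[120:320,200:440],None,fx=3.3,fy=3,interpolation=cv2.INTER_CUBIC))
```

```text
t 12.65 az 193.6 r 0.1699 tang -0.50 rad -0.53 z -0.77
t 12.75 tcp [ 0.4314 -0.187   0.299 ] xaz 7.8 F [-0.02  0.65 -0.27] w 0.6
t 13.8 tcp [ 0.4312 -0.187   0.2991] xaz 7.8 F [-0.02 -0.44 -0.57] w 0.6
3.4256336805555554 4752
```

View pics/w18.png

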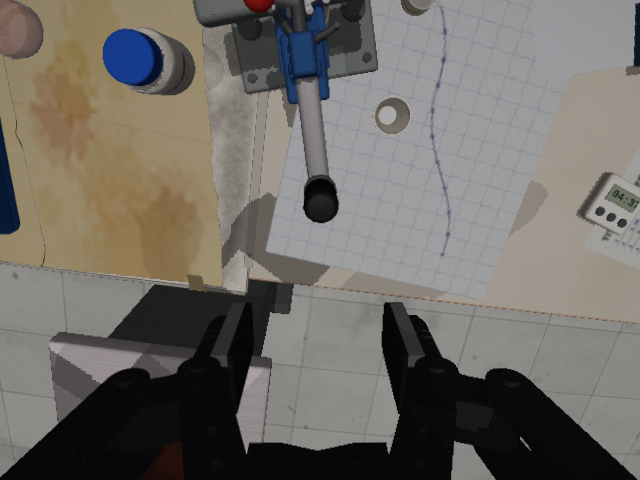

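View pics/s18.png

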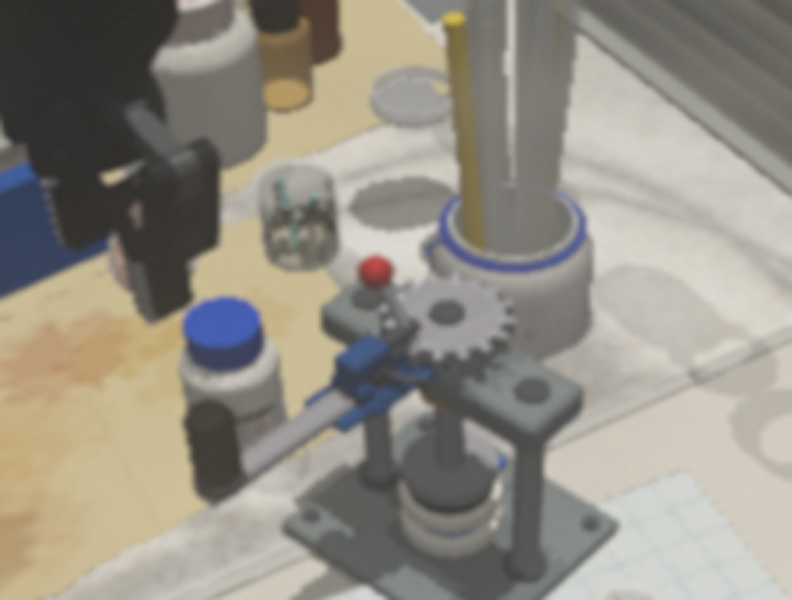

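Run:
```python
from h import *
im2=grab_frame('wrist'); show()
for i in range(20): grab_frame('top')
im3=grab_frame('wrist')
for n,a in (('w17',cv2.imread('pics/w17.png')),('w18',cv2.imread('pics/w18.png')),('a',im2),('b',im3)):
    g=cv2.cvtColor(a,cv2.COLOR_BGR2GRAY); m=(g[150:240,290:350]<45).astype(np.uint8); M=cv2.moments(m)
    print(n,M['m00'],M['m10']/M['m00']+290,M['m01']/M['m00']+150)
    r=cv2.cvtColor(cv2.imread('pics/w18.png'),cv2.COLOR_BGR2GRAY)
    print(cv2.phaseCorrelate(np.float32(r[:250]),np.float32(g[:250])))
p=onz('wrist',(321,203),.24); print(p,np.degrees(np.arctan2(*(p[:2]-C)[::-1]))%360)
# bottles vs start
for n in('top',):
    im=grab_frame(n); cv2.imwrite('pics/t19.png',im); d=cv2.absdiff(im,cv2.imread('pics/top0.png')).max(2)
```

```text
t 13.9 tcp [ 0.4312 -0.1871  0.2991] xaz 7.8 F [ 0.19 -0.05 -0.13] w 0.6
w17 1245.0 318.90361445783134 200.3718875502008
((-0.8442811958400398, 1.2514327476325349), 0.7728111511230469)
w18 1272.0 320.0801886792453 199.9874213836478
((0.0, 0.0), 1.0)
a 1272.0 320.0817610062893 199.98427672955975
((0.011452107955506108, -0.022813519596553533), 0.9957879044532776)
b 1274.0 320.1664050235479 200.0164835164835
((0.04467503467299139, -0.02551428595852201), 0.9940882942199707)
[ 0.45611163 -0.18603584  0.24      ] 195.10805024911036
```

View pics/t19.png

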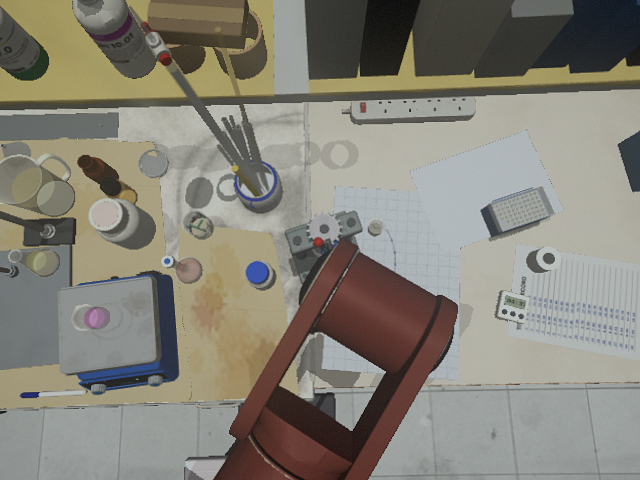

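Run:
```python
from plant import ticket
print(ticket.job_done())
```

```text
the job is handed in; nothing more can be done
None
```

I flipped the red lever over to tighten, gave the handle two tightening strokes with one return between them, and left the press clamped. I handed it in with the robot clear of everything. No verdict came back, and I could not measure the clamping force directly.

**Pull on the handle:**

| | While moving | Paused |
|---|---|---|
| Free-running | about 4.5 N | about 2.6 N |
| When I stopped | about 8.4 N | readings fell from 8 N to 5–7 N while holding |

- The moving pull was about 1.9 times the free-running pull.
- I stopped roughly 0.3–0.38 rad past first contact.

**Last checks:**
- The lever is over on the tightening side and the pad sits on the filter cell.
- The handle was still across pictures taken about 2 s apart.
- The white bottle, weighing bottle and crucible looked unmoved in the pictures. By the end the arm hid the crucible from the top camera, so I checked it with the wrist camera.

**What disagreed:**
- **Fingertip position:** the real fingertips are about 39 mm above the reported tool point. My first push at the lever passed over the ball, and I corrected for it after that.
- **Handle moved early:** flipping the lever also swung the handle to near its +0.7 rad stop before the first stroke. That did no harm.
- **Spring-back:** the handle went back about 0.075 rad when released, so some clamping force was lost. From the pull and the screw's travel per turn I estimate 50–70 N remains, against the 30 N required.

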